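Lock out the organiser's carrying handle

ROBOT

A 6-joint arm with a two-finger parallel gripper is mounted at the origin on the work surface. World frame = base frame: x ahead of the robot, y to its left, z up, the work surface at z = 0. Lengths are in m, angles in rad, forces in N, time in s.
With the tool pointing down it reaches from about 0.35 to 0.775 m from the base axis. Payload 7.3 kg.
Tool frame: the origin (TCP) lies between the finger pads; the fingertips stand 14 mm ahead of it and the grasp point (between the pads) lies 5 mm behind it; z points along the fingers, y is the direction in which the jaws open and shut (so a half turn about z gives the same grasp; the last joint's range is limited). The gripper opens to 92 mm and grips with 3 to 60 N. Pads are 19 mm wide; open, the fingers measure 130 mm over their backs; the gripper's body (75 mm by 190 mm) begins 47 mm behind the grasp point.
Start: joints at [1.157, 0.342, 1.524, -0, 1.275, -0.146], TCP at [0.139, 0.506, 0.241] pointing down, gripper open.
Joint ranges: [-2.53, 2.53], [-0.77, 2.02], [0.04, 2.7], [-1, 4.14], [0.28, 2.66], [-3.11, 3.11]. Speed limits (rad/s): [2.57, 2.57, 3.14, 3.14, 3.14, 3.14].

INTERFACE

Orientations are given as [roll, pitch, yaw] about the fixed x, y, z axes, in that order (R = Rz(yaw) Ry(pitch) Rx(roll)).
In Python, from cell import robot gives the robot as it stands.
- The arm moves only by the shell command python3 -m creep 'ROWS' [FORCE]. ROWS is JSON, a list that holds one entry, the list of rows, each a list of 7 numbers: the shift along the tool's x, y, z in cm, then the turn, a rotation vector about the tool's x, y, z in degrees, then the gripper command: -1 is shut, 1 is fully open, values between are in proportion. In form: [[[tx, ty, tz, wx, wy, wz, gripper], ...]]. A call has 1 to 8 rows; each row is the pose to reach, as a shift and turn from the pose measured when the call began, along the tool's axes at that moment; what a row does not reach only later rows make up. A row lasts 1/10 s, in which the tool goes at most 50 mm and 8.59 degrees, less where a joint would pass 70% of its speed; a pose out of reach is approached as far as the arm can. A call with a gripper value outside its range is refused whole. The fingers move at their own pace and stop on an object; FORCE is the grip in N (left out, the last holds). Time passes only in rows, so rows that repeat a pose let the fingers close. It gives the time, the measured TCP pose, the force and the opening at its end, in the units of the state.
- robot.observe(): the state, without advancing time (a new reading comes with each control period).
- robot.read_camera(name): name is "side" or "top"; returns the picture (480x640x3 uint8, red, green, blue); there is no depth.
- robot.camera_params(name): a dict with "camera_matrix" (3x3 intrinsics, pixels), "R" (3x3) and "t" (3): a world point X has camera coordinates R X + t. Camera axes: x right, y down, z forward; pixel columns grow to the right and rows downward; lengths in m; the calibration is good to about 2 mm. A picture is of the moment at which its call begins. camera_params takes no time and is no camera call.
- robot.hand_in(): hands the job in, once; it reports no verdict.
Trained networks look in the newest picture that a camera, given by its name, has taken for a name from the list of things; names that differ only in an ending like _2 or _b are one class to them, and where a whole thing is asked for, a point or a joint stands for the part that bears it (a point fixed in the world has none). Each returns a list of dicts, best first, with "score" (0 to 1); they miss things now and then, are a little off and sometimes report something else, mostly with a low value. They report only what shows in the picture. A call takes as long as a camera call. They do not tell look-alikes from the thing itself.
- robot.look_for(camera, label): "centre" ([x, y, z] in m, in the coordinates of the camera as it stood for that picture, good to about 4 mm: the middle of the surface that is visible of it).
- robot.masks_of(camera, label): "mask" (480x640 bool, what is visible of it).
The state is a dict: "time": time; "qpos": joint angles; "qvel": joint speeds; "joint_efforts": joint torques, N m; "tool_pos": TCP position; "tool_rot": TCP orientation; "contact_force": force on the tool from outside, world axes, zero at the start; "torque": the same for the moment, N m; "opening": finger opening in m.
Only numpy, scipy, OpenCV 4.12 (cv2) and the standard library are available. Lean on these libraries where they do the work, as an engineer would, in place of code of your own. Each camera call takes 0.05 s, during which the arm holds its last target.

TASK

I want to carry the turntable organiser to the other desk: pull its telescoping carrying handle straight up until the lock button clicks out of the window in its tube, then let go so that the handle stays up on its own. Leave the copy stand, which has a similar bar on a post, as it is, and do not knock over the glass jar on the turntable.

Things in the scene. Friction and masses are not known exactly. Their poses are not given: they have to be found in the camera images.
- handle_grip (a point): Centre of the carrying handle's black bar, 90 mm long (along y), 20 wide (x), 20 high (z up), on a 14 mm square post sliding up out of a 24 mm square tube (top 130 mm above the desk) in the middle of the round cork turntable (280 mm wide, stiff to turn). Starts 160 to 175 mm above the desk; slides stiffly (4 N), stays at any height. Other things on the turntable are below 158 mm.
- lock_button (a joint): Travel (m) of the round brass spring button, 10 mm across, low on the handle's post: 0 while held in by the tube, 0.011 when clicked out through the window in the tube's face on handle_grip's +x side (96 to 124 mm above the desk). It clicks once the bar's centre is 216 mm above the desk; the post's end stop is at 234 mm, so aim for 225. Once out it keeps the handle from sinking.
- stand_grip (a point): Centre of the copy stand's bar, to be left alone: the same black bar (90 mm along y, 20 by 20 mm) on a post, 160 mm above the desk, but on a flat grey rectangular base 130 by 190 mm on the desk; a round collar on its tube, no lock button.
- jar: Glass jar with aluminium screw lid, 56 mm across, 72 mm tall, standing on the turntable's cork (38 mm above the desk) about 88 mm from its centre; origin at the centre of its underside, z up. Only to be left standing.
Not all that is in view belongs to the job. Several things have the shape of the jar; the one meant has the colours described above.

How it is judged:
On the way:
1. the lock button clicks out (value of joint lock_button above 0.006 m), for 0.2 s.
At the end, for the whole second after the job is handed in: The lock button is out by more than 6 mm and the carrying handle's bar is still up (centre more than 210 mm above the desk) with the gripper clear of it; the copy stand's bar is within 15 mm of where it was; the jar is upright within 14 degrees (value of joint lock_button above 0.006 m and height (world z) of handle_grip above 0.21 m and distance of stand_grip from where it was at the start of the episode below 0.015 m and angle between jar's own z axis and vertical below 0.25 rad); the robot touches nothing.
It fails at once if the copy stand's bar is moved by more than 30 mm (distance of stand_grip from where it was at the start of the episode above 0.03 m).
It fails at once if the jar is knocked over (angle between jar's own z axis and vertical above 0.8 rad).
It also fails if it takes over 32 s, if anything falls off the work surface, if the arm or the gripper's body presses on something with over 40 N, if the wrist force passes 120 N, or if a joint passes its speed limit or range.

## Working session

There is one attempt and no reset: what is moved stays moved. The work goes in short steps, Python scripts to look and compute and a shell command to move; the robot and the scene stay as the last step left them, time stands still between calls to the robot, and variables do not carry over. Pictures are saved under pics/ and viewed, and the job is handed in when it is done.

```bash
mkdir -p pics; ls; python3 - <<'E'
from cell import robot
import cv2,numpy as np
for c in ["top","side"]:
    im=robot.read_camera(c); cv2.imwrite(f"pics/{c}0.png",im[:,:,::-1])
    P=robot.camera_params(c);R=np.array(P["R"]);t=np.array(P["t"])
    print(c,"cam at",-R.T@t)
    for l in ["handle_grip","stand_grip","jar","lock_button"]:
        for d in robot.look_for(c,l):
            print(l,round(d["score"],2),np.round(R.T@(np.array(d["centre"])-t),3))
o=robot.observe()
print({k:np.round(v,3).tolist() for k,v in o.items()})
E
```

```text
pics
top cam at [ 0.21551927 -0.04675172  1.20039005]
handle_grip 0.75 [ 0.525 -0.292  0.173]
stand_grip 0.93 [0.472 0.276 0.171]
jar 0.98 [ 0.265 -0.325  0.071]
jar 0.83 [ 0.366 -0.015  0.077]
jar 0.75 [ 0.284 -0.19   0.068]
jar 0.71 [ 0.428 -0.299  0.113]
side cam at [-0.21411018 -0.68965928  0.68572267]
handle_grip 0.67 [ 0.514 -0.299  0.169]
stand_grip 0.54 [0.472 0.276 0.166]
jar 0.92 [ 0.27  -0.205  0.05 ]
jar 0.64 [ 0.248 -0.346  0.053]
jar 0.61 [ 0.361 -0.032  0.045]
jar 0.59 [ 0.426 -0.316  0.087]
{'time': 0.5, 'qpos': [1.157, 0.342, 1.524, -0.0, 1.275, -0.146], 'qvel': [-0.0, -0.0, 0.0, -0.002, 0.001, 0.001], 'joint_efforts': [-0.0, -43.081, -24.431, 0.072, 0.049, 0.0], 'tool_pos': [0.139, 0.506, 0.241], 'tool_rot': [-3.142, 0.0, 2.874], 'contact_force': [-0.135, -0.893, 0.54], 'torque': [0.004, -0.044, -0.01], 'opening': 0.092}
```

View pics/top0.png

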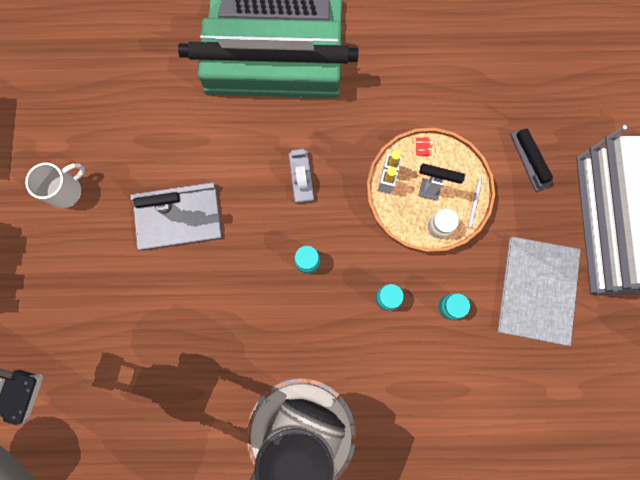

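View pics/side0.png

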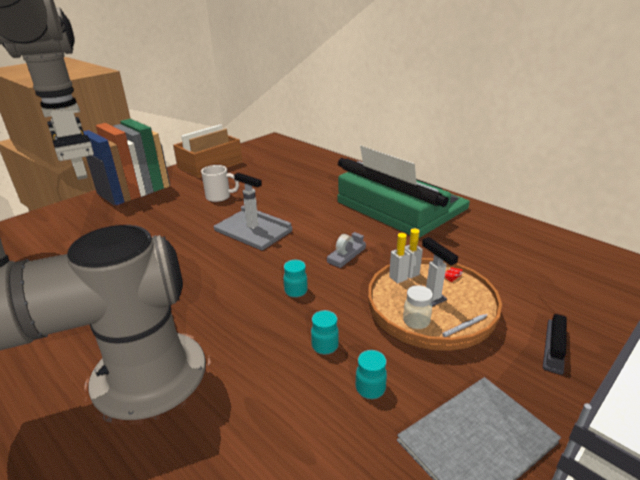

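The top view shows the black bar on the round cork turntable at about (442,173), with the aluminium-lid jar at (445,222). The copy stand is at (157,200) on its grey rectangular base, and the teal jars are decoys. Next I'll measure the bar's centre, height and direction.

```bash
cat > h.py <<'E'
from cell import robot
import cv2,numpy as np
from scipy.optimize import least_squares
from scipy.spatial.transform import Rotation as Ro
def cam(c):
    P=robot.camera_params(c);return np.array(P["camera_matrix"]),np.array(P["R"]),np.array(P["t"])
def barpts(p):
    x,y,z,a=p
    C=np.array([[i*.01,j*.045,k*.01] for i in(-1,1) for j in(-1,1) for k in(-1,1)])
    return C@Ro.from_euler('z',a).as_matrix().T+[x,y,z]
def hull(p,c):
    K,R,t=cam(c);X=barpts(p)@R.T+t;u=X@K.T;u=u[:,:2]/u[:,2:]
    return u
E
python3 - <<'E'
from h import *
for c in ["top","side"]:
    im=robot.read_camera(c)
    for l in ["handle_grip"]:
        for i,d in enumerate(robot.masks_of(c,l)):
            m=d["mask"]; ys,xs=np.nonzero(m)
            print(c,l,round(d["score"],2),m.sum(),xs.min(),xs.max(),ys.min(),ys.max(),cv2.minAreaRect(np.c_[xs,ys].astype(np.float32)))
            np.save(f"m_{c}_{i}.npy",m)
    # dark pixel bar
    x0,y0=(405,150) if c=="top" else (405,225)
    crop=im[y0:y0+60,x0:x0+80]
    cv2.imwrite(f"pics/{c}_bar.png",cv2.resize(crop,None,fx=8,fy=8,interpolation=0)[:,:,::-1])
E
```

```text
top handle_grip 0.75 512 420 464 165 183 ((441.8499755859375, 175.5500030517578), (45.08077621459961, 14.997690200805664), 15.255120277404785)
```

View pics/top_bar.png

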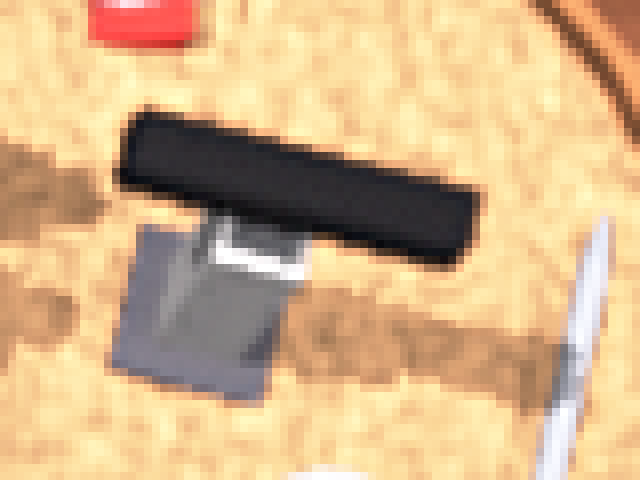

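View pics/side_bar.png

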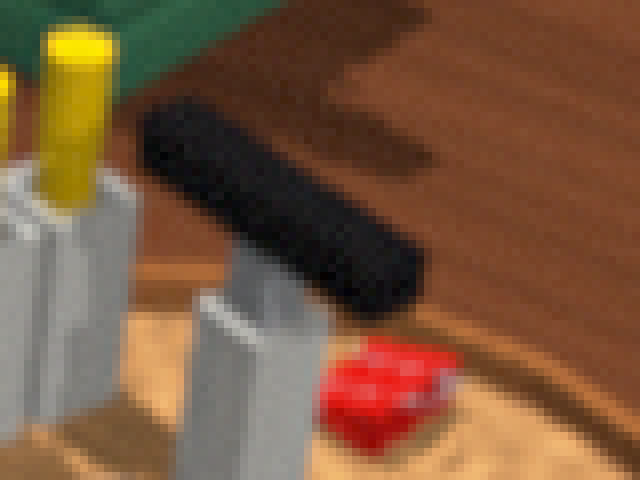

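The bar shows clearly in both crops (top corners about (422,164) to (464,182)). I'll fit the 90×20×20 box to its dark silhouette in both views.

```bash
python3 - <<'E'
from h import *
obs={}
for c,box in [("top",(405,150,485,210)),("side",(418,234,462,268))]:
    im=cv2.imread(f"pics/{c}0.png"); x0,y0,x1,y1=box
    m=np.zeros((480,640),np.uint8)
    m[y0:y1,x0:x1]=(im[y0:y1,x0:x1].max(2)<60)
    n,lab,st,_=cv2.connectedComponentsWithStats(m,connectivity=4)
    k=1+np.argmax(st[1:,4]); print(c,st[k])
    ys,xs=np.nonzero(lab==k); pts=np.r_[[np.c_[xs+a,ys+b] for a in(-.5,.5) for b in(-.5,.5)]].reshape(-1,2)
    obs[c]=pts
th=np.linspace(0,2*np.pi,24,endpoint=False);D=np.c_[np.cos(th),np.sin(th)].T
S={c:(np.c_[obs[c]]@D).max(0)-.25*(abs(D[0])+abs(D[1]))*0.8 for c in obs}
f=lambda p:np.concatenate([(hull(p,c)@D).max(0)-S[c] for c in S])
r=least_squares(f,[.52,-.297,.168,-.2],loss='soft_l1')
print(np.round(r.x,4),np.degrees(r.x[3]),np.sqrt(np.mean(f(r.x)**2)),np.std(f(r.x)[:24]),np.std(f(r.x)[24:]))
p=r.x
o=robot.observe();T=Ro.from_euler('xyz',o["tool_rot"])
print(T.as_matrix().round(3))
# target: tool down, tool y along handle x, tcp 5mm below grasp point
for a in (p[3]+np.pi/2,p[3]-np.pi/2):
    W=Ro.from_euler('xyz',[np.pi,0,a])
    print("yaw",a,"rotvec tool deg",np.degrees((T.inv()*W).as_rotvec()), "tooly",W.as_matrix()[:,1])
for h in (.06,-.005):
    print(T.inv().apply(p[:3]+[0,0,h]-o["tool_pos"])*100)
E
```

```text
top [420 164  44  19 409]
side [422 237  36  28 440]
[ 0.5269 -0.2914  0.1603 -0.3362] -19.264635783207563 1.944718376480055 1.13866269508508 0.6950832872704323
[[-0.964  0.265  0.   ]
 [ 0.265  0.964  0.   ]
 [ 0.     0.    -1.   ]]
yaw 1.234565003180408 rotvec tool deg [ 5.63622315e-03 -6.97895955e-03  9.39236508e+01] tooly [ 9.44004773e-01 -3.29931795e-01  1.22464680e-16]
yaw -1.907027650409385 rotvec tool deg [ 6.84957435e-03  5.53173138e-03 -8.60763488e+01] tooly [-9.44004773e-01  3.29931795e-01  1.22464680e-16]
[-58.521577   -66.6605122    2.03660205]
[-58.5216421  -66.66141737   8.53660199]
```

```bash
python3 - <<'E'
from h import *
K,R,t=cam("top");print(K.round(1),R.round(3))
def line(c,pts,z):
    K,R,t=cam(c);o=-R.T@t
    d=(R.T@np.linalg.inv(K)@np.c_[pts,np.ones(len(pts))].T).T
    return o+d*((z-o[2])/d[:,2])[:,None]
# top face corners read from 8x crop: crop px/8 + origin -0.5
q=np.array([[148,108],[480,192],[455,268],[118,186]])/8+[404.5,149.5]
for z in(.17,.18):
    X=line("top",q,z);print(z,X.round(4).tolist(),"mean",X.mean(0).round(4));e=(X[1]-X[0]+X[2]-X[3])/2;print(np.linalg.norm(e),np.degrees(np.arctan2(e[0],-e[1])),np.linalg.norm(X[0]-X[3]))
for p in ([.5269,-.2914,.1603,-.336],[.525,-.292,.168,-.23]):
    for c,(x0,y0) in {"top":(405,150),"side":(405,225)}.items():
        im=cv2.imread(f"pics/{c}_bar.png")
        h=cv2.convexHull(((hull(p,c)-[x0-.5,y0-.5])*8).astype(np.int32))
        cv2.polylines(im,[h],True,(0,255,0),1);cv2.imwrite(f"pics/ov_{c}_{p[3]}.png",im)
E
python3 - <<'E'
import cv2,numpy as np
a=[[cv2.imread(f"pics/ov_{c}_{p}.png") for c in("top","side")] for p in("-0.336","-0.23")]
cv2.imwrite("pics/ov1.png",cv2.resize(np.vstack([np.hstack(r) for r in a]),(800,600)))
E
```

```text
[[535.9   0.  317.3]
 [  0.  535.9 233.1]
 [  0.    0.    1. ]] [[-0.012 -1.    -0.008]
 [-0.984  0.013 -0.18 ]
 [ 0.18   0.005 -0.984]]
0.17 [[0.5435, -0.254, 0.17], [0.5206, -0.3354, 0.17], [0.5011, -0.328, 0.17], [0.5234, -0.2456, 0.17]] mean [ 0.5221 -0.2907  0.17  ]
0.08502368730627198 -15.407416476702261 0.02180218456197712
0.18 [[0.5403, -0.252, 0.18], [0.5176, -0.3326, 0.18], [0.4983, -0.3253, 0.18], [0.5204, -0.2436, 0.18]] mean [ 0.5191 -0.2884  0.18  ]
0.08419852709014883 -15.407416476702261 0.021590592993849644
```

View pics/ov1.png

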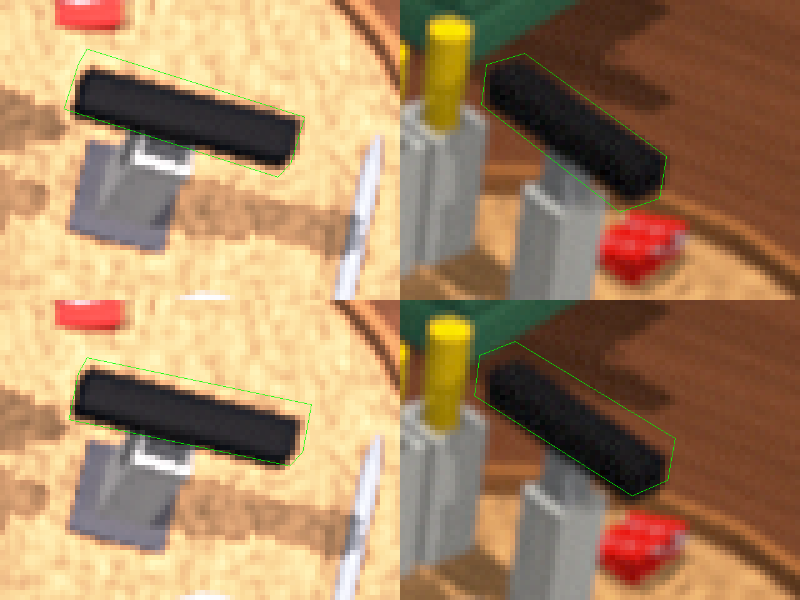

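The 90×20×20 box is too big for the silhouette because the bar's edges are rounded. I'll refit with rounded dimensions.

```bash
python3 - <<'E'
from h import *
import h
obs={}
for c,box in [("top",(405,150,485,210)),("side",(418,234,462,268))]:
    im=cv2.imread(f"pics/{c}0.png"); x0,y0,x1,y1=box
    m=np.zeros((480,640),np.uint8); m[y0:y1,x0:x1]=(im[y0:y1,x0:x1].max(2)<70)
    n,lab,st,_=cv2.connectedComponentsWithStats(m,connectivity=4); k=1+np.argmax(st[1:,4])
    ys,xs=np.nonzero(lab==k); obs[c]=np.c_[xs,ys]
th=np.linspace(0,2*np.pi,36,endpoint=False);D=np.c_[np.cos(th),np.sin(th)].T
S={c:(obs[c]@D).max(0)+.3 for c in obs}
def proj(p,c):
    x,y,z,a,L,r,*s=p
    ph=np.linspace(0,2*np.pi,12,endpoint=False)
    C=np.array([[r*np.cos(q),j*L,r*np.sin(q)] for q in ph for j in(-1,1)])
    X=C@Ro.from_euler('z',a).as_matrix().T+[x,y,z]
    K,R,t=cam(c);X=X@R.T+t;u=X@K.T;u=u[:,:2]/u[:,2:]
    return u
f=lambda p:np.concatenate([(proj(p,c)@D).max(0)-S[c] for c in S])
r=least_squares(f,[.52,-.297,.168,-.25,.043,.01])
print(np.round(r.x,4),np.degrees(r.x[3]),np.std(f(r.x)[:36]),np.std(f(r.x)[36:]),f(r.x)[:36].mean(),f(r.x)[36:].mean())
p=r.x
K,R,t=cam("top")
o=robot.observe();T=Ro.from_euler('xyz',o["tool_rot"])
a=p[3]+np.pi/2
for a in(p[3]+np.pi/2,p[3]-np.pi/2):
    print(np.degrees((T.inv()*Ro.from_euler('xyz',[np.pi,0,a])).as_rotvec()).round(2))
for h in (.06,-.005):
    print(T.inv().apply(p[:3]+[0,0,h]-o["tool_pos"]).round(4)*100)
E
```

```text
[ 0.5247 -0.2921  0.1627 -0.2651  0.042   0.0104] -15.190893463526908 0.4653669601936766 0.49206581175749387 0.46214175885041203 -0.48786422747091707
[ 1.000e-02 -1.000e-02  8.985e+01]
[ 1.000e-02  1.000e-02 -9.015e+01]
[-58.33 -66.79   1.8 ]
[-58.33 -66.79   8.3 ]
```

```bash
python3 -m creep '[[[-4,-3.8,-0.5,0,0,6,1],[-8,-7.5,-1,0,0,12,1],[-12,-11.3,-1.5,0,0,18,1],[-16,-15,-2,0,0,24,1],[-20,-19,-2,0,0,30,1],[-24,-22.7,-2,0,0,36,1],[-28,-26.5,-2,0,0,42,1],[-31,-29.4,-2,0,0,45,1]]]'
cat > tgt.py <<'E'
from h import *
import sys
b=np.array([.5247,-.2921,.1627]);a=-.2651+np.pi/2
if len(sys.argv)>3: b=np.array(list(map(float,sys.argv[2:5])))
o=robot.observe();T=Ro.from_euler('xyz',o["tool_rot"])
print("now",np.round(o["tool_pos"],4),np.degrees(o["tool_rot"]).round(1),"F",np.round(o["contact_force"],1),o["opening"],o["time"],np.round(o["qpos"],2))
for h in map(float,sys.argv[1].split(",")):
    print(h,(T.inv().apply(b+[0,0,h]-o["tool_pos"])*100).round(2),np.degrees((T.inv()*Ro.from_euler('xyz',[np.pi,0,a])).as_rotvec()).round(1))
E
python3 tgt.py .08
```

```text
time: 1.5
tool_pos: [0.3463, 0.1631, 0.2611]
tool_rot: [3.14, 0.0, 2.085]
contact_force: [0.2, 0.5, -0.3]
opening: 0.0918
now [0.3463 0.1631 0.2611] [179.9   0.  119.5] F [ 0.2  0.5 -0.3] 0.09176548235403266 1.5 [ 0.24  0.06  1.83  0.    1.25 -0.28]
0.08 [-48.4   -6.85   1.84] [ 0.1 -0.  44.6]
```

```bash
python3 -m creep '[[[-4.8,-0.7,0,0,0,5,1],[-9.6,-1.4,0,0,0,10,1],[-14.4,-2,0,0,0,15,1],[-19.2,-2.7,0.5,0,0,20,1],[-24,-3.4,0.5,0,0,25,1],[-28.8,-4.1,1,0,0,30,1],[-33.6,-4.8,1,0,0,35,1],[-38,-5.4,1.5,0,0,39,1]]]'
python3 tgt.py .08
```

```text
time: 2.3
tool_pos: [0.4868, -0.1969, 0.2465]
tool_rot: [3.139, -0.0, 1.4]
contact_force: [1.1, 0.1, 0.8]
opening: 0.0916
now [ 0.4868 -0.1969  0.2465] [179.9  -0.   80.2] F [1.1 0.1 0.8] 0.09155392367750997 2.3 [-0.53  0.34  1.52  0.    1.29 -0.36]
0.08 [-8.74  5.35  0.39] [ 0.1 -0.   5.4]
```

```bash
python3 -m creep '[[[-3,1.8,0,0,0,2,1],[-6,3.6,0.2,0,0,4,1],[-8.7,5.35,0.4,0,0,5.4,1],[-8.7,5.35,0.4,0,0,5.4,1],[-8.7,5.35,0.4,0,0,5.4,1],[-8.7,5.35,0.4,0,0,5.4,1]]]'
python3 tgt.py -.005
python3 - <<'E'
from h import *
for c in["top","side"]:
    cv2.imwrite(f"pics/{c}1.png",robot.read_camera(c)[:,:,::-1])
a=cv2.imread("pics/top1.png")[100:300,340:540];b=cv2.imread("pics/side1.png")[150:350,340:540]
cv2.imwrite("pics/c1.png",cv2.resize(np.hstack([a,b]),(800,400)))
E
```

```text
time: 2.9
tool_pos: [0.5245, -0.2907, 0.2427]
tool_rot: [3.139, -0.001, 1.307]
contact_force: [0.4, 0.8, -0.7]
opening: 0.0919
now [ 0.5245 -0.2907  0.2427] [ 1.799e+02 -1.000e-01  7.490e+01] F [ 0.4  0.8 -0.7] 0.0918765926808442 2.9 [-0.63  0.48  1.3   0.    1.36 -0.37]
-0.005 [-0.14  0.03  8.5 ] [ 0.1 -0.1  0.1]
```

View pics/c1.png

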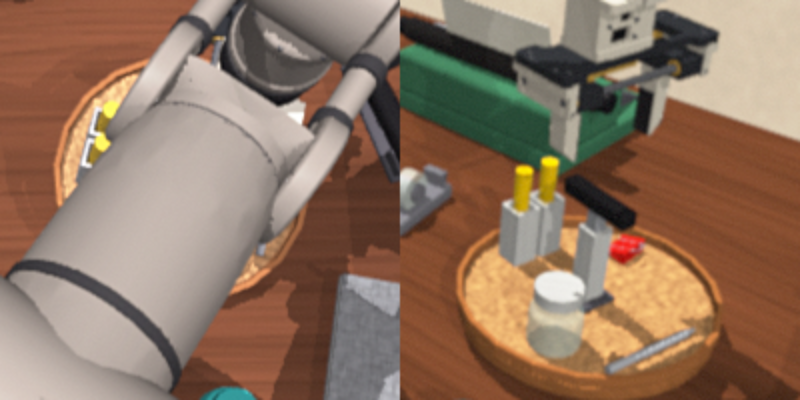

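In the side crop the open jaws sit above the bar and straddle its narrow width, and the jar is upright. Descending.

```bash
python3 -m creep '[[[0,0,2.5,0,0,0,1],[-0.1,0,5,0,0,0,1],[-0.1,0,6.5,0,0,0,1],[-0.1,0,7.5,0,0,0,1],[-0.1,0,8.3,0,0,0,1],[-0.1,0,8.3,0,0,0,1],[-0.1,0,8.3,0,0,0,1]]]'
python3 - <<'E'
from h import *
b=robot.read_camera("side")
cv2.imwrite("pics/c2.png",cv2.resize(b[190:340,360:520],(800,600),interpolation=cv2.INTER_CUBIC)[:,:,::-1][:,:])
E
```

```text
time: 3.7
tool_pos: [0.525, -0.2916, 0.1608]
tool_rot: [3.138, -0.0, 1.307]
contact_force: [-0.4, 0.0, 1.5]
opening: 0.0919
```

View pics/c2.png

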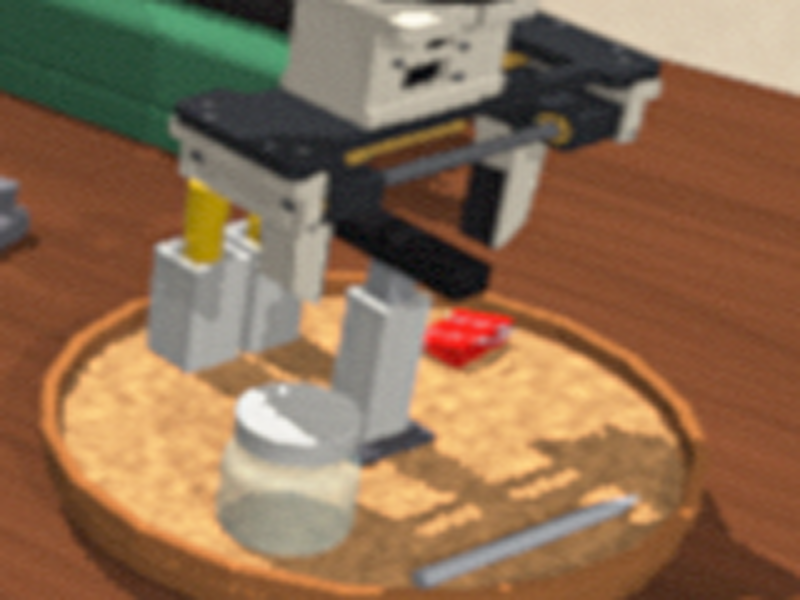

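The bar lies between the pads at the right height. Closing.

```bash
python3 -m creep '[[[0,0,0,0,0,0,0],[0,0,0,0,0,0,-0.3],[0,0,0,0,0,0,-0.6],[0,0,0,0,0,0,-1],[0,0,0,0,0,0,-1],[0,0,0,0,0,0,-1],[0,0,0,0,0,0,-1],[0,0,0,0,0,0,-1]]]' 25; python3 -m creep '[[[0,0,0,0,0,0,-1],[0,0,0,0,0,0,-1]]]' 30
```

```text
time: 4.55
tool_pos: [0.5251, -0.2918, 0.161]
tool_rot: [3.137, 0.0, 1.307]
contact_force: [0.5, 0.2, -0.0]
opening: 0.0322
time: 4.75
tool_pos: [0.5255, -0.2919, 0.161]
tool_rot: [3.136, 0.0, 1.307]
contact_force: [1.3, 0.2, -0.5]
opening: 0.0199
```

Opening is 19.9 mm, so the bar is held. Lifting slowly, about 6 cm.

```bash
python3 -m creep '[[[0,0,-0.7,0,0,0,-1],[0,0,-1.4,0,0,0,-1],[0,0,-2.1,0,0,0,-1],[0,0,-2.8,0,0,0,-1],[0,0,-3.5,0,0,0,-1],[0,0,-3.5,0,0,0,-1]]]' 35
python3 - <<'E'
from h import *
b=robot.read_camera("side")
cv2.imwrite("pics/c3.png",cv2.resize(b[190:340,360:520],(800,600),interpolation=cv2.INTER_CUBIC)[:,:,::-1][:,:])
E
```

```text
time: 5.35
tool_pos: [0.5255, -0.2919, 0.1976]
tool_rot: [3.135, 0.0, 1.307]
contact_force: [1.0, 0.4, 2.5]
opening: 0.0201
```

View pics/c3.png

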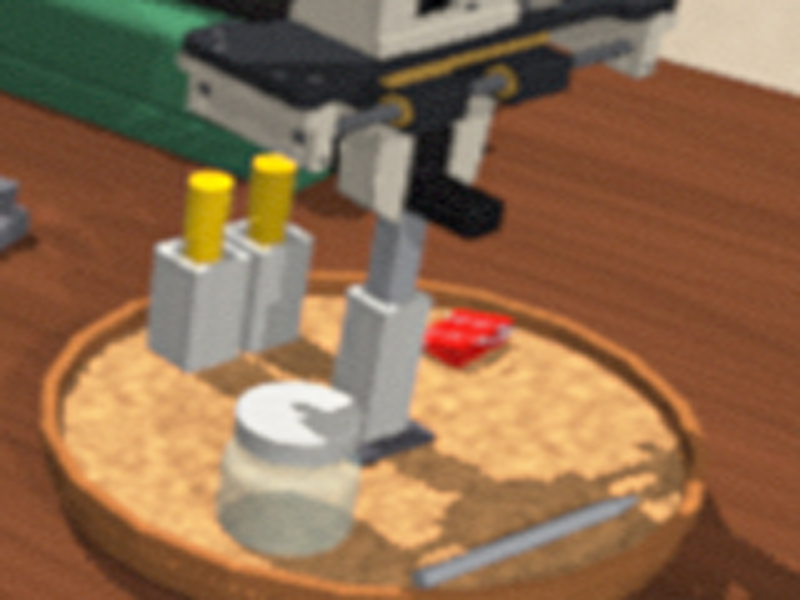

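The post is sliding up with the bar and the tube stays put. Doing the rest.

```bash
python3 -m creep '[[[0,0,-0.5,0,0,0,-1],[0,0,-1,0,0,0,-1],[0,0,-1.5,0,0,0,-1],[0,0,-2,0,0,0,-1],[0,0,-2.5,0,0,0,-1],[0,0,-2.5,0,0,0,-1],[0,0,-2.5,0,0,0,-1]]]' 35
python3 - <<'E'
from h import *
for c in("side","top"):
    b=robot.read_camera(c)
    for l in("lock_button","handle_grip"):
        K,R,t=cam(c)
        for d in robot.look_for(c,l): print(c,l,round(d["score"],2),np.round(R.T@(np.array(d["centre"])-t),3))
    if c=="side":cv2.imwrite("pics/c4.png",cv2.resize(b[190:340,360:520],(800,600),interpolation=cv2.INTER_CUBIC)[:,:,::-1][:,:])
E
```

```text
time: 6.1
tool_pos: [0.5255, -0.2919, 0.2233]
tool_rot: [3.134, 0.001, 1.307]
contact_force: [2.3, -1.0, 2.4]
opening: 0.0197
side handle_grip 0.84 [ 0.516 -0.298  0.206]
side handle_grip 0.63 [0.471 0.27  0.165]
```

View pics/c4.png

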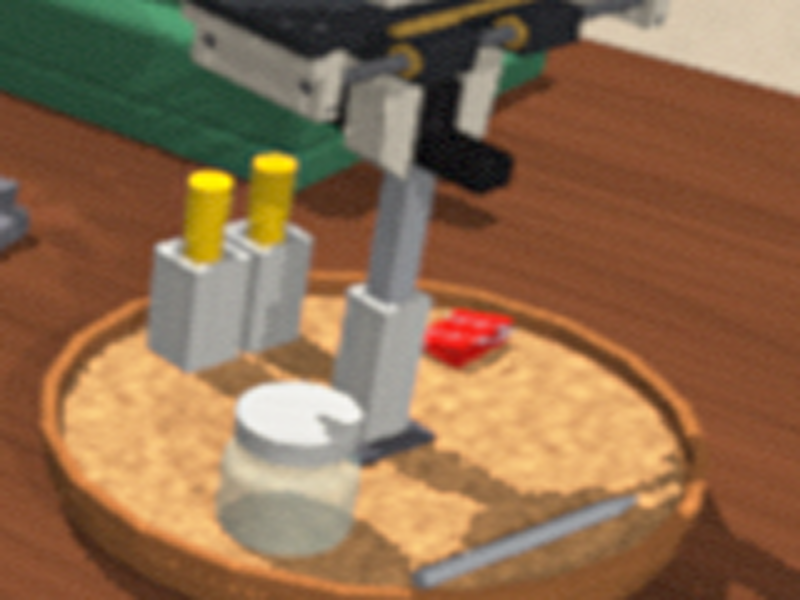

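```bash
python3 - <<'E'
from h import *
b0=cv2.imread("pics/side0.png"); b1=robot.read_camera("side")[:,:,::-1].copy(); cv2.imwrite("pics/side4.png",b1)
# template: free right end of bar
T=b0[250:272,438:462]
G=lambda i:cv2.cvtColor(i,cv2.COLOR_BGR2GRAY)
m=lambda i:((i.max(2)<55)*255).astype(np.uint8)
for i in(b0,b1):
    w=m(i)[190:275,440:466]; ys,xs=np.nonzero(w); print("dark right end: xmax",xs.max()+440,"ymax(col 450-462)",[int(np.nonzero(w[:,k])[0].max()+190) if w[:,k].any() else None for k in range(8,24,2)])
K,R,t=cam("side")
a=-.2651;e=np.array([np.sin(a),-np.cos(a),0])*.042
for z in(.1627,.210,.215,.22,.225,.23):
    X=np.array([.5247,-.2921,z])+e;u=K@(R@X+t);print(z,(u[:2]/u[2]).round(1))
# window region colours around tube right edge
for z in(.10,.11,.12):
    X=np.array([.5247,-.2921,z])+np.array([np.cos(a),np.sin(a),0])*.02;u=K@(R@X+t);print("button px",z,(u[:2]/u[2]).round(1))
o=np.hstack([cv2.resize(i[210:300,420:470],(400,600),interpolation=cv2.INTER_NEAREST) for i in(b0,b1)])
cv2.imwrite("pics/cmp4.png",o)
E
```

```text
dark right end: xmax 457 ymax(col 450-462) [263, 264, 264, 263, 261, None, None, None]
dark right end: xmax 465 ymax(col 450-462) [234, 235, 236, 237, 237, 236, 236, 193]
0.1627 [453.1 259.8]
0.21 [456.4 239.4]
0.215 [456.8 237.2]
0.22 [457.2 234.9]
0.225 [457.5 232.7]
0.23 [457.9 230.4]
button px 0.1 [442.1 272.1]
button px 0.11 [442.7 268.2]
button px 0.12 [443.2 264.3]
```

View pics/cmp4.png

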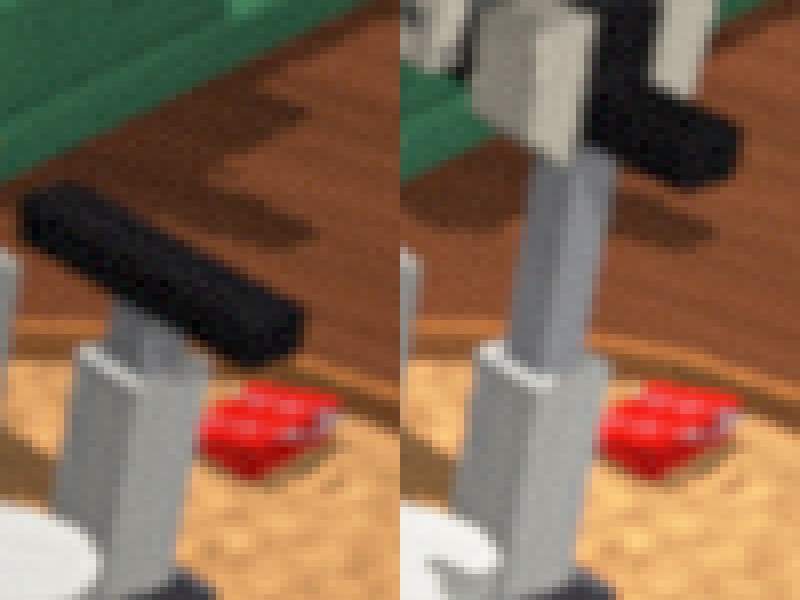

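The bar's free end moved up 26.5 px, which is about 61 mm. That agrees with the TCP's 62 mm, so there was no slip and the bar is at about 224 mm. The button's face is hidden from both cameras, so I'll test the latch with a lighter grip: pull down gently and feel for the stop.

```bash
python3 -m creep '[[[0,0,0.3,0,0,0,-1],[0,0,0.6,0,0,0,-1],[0,0,0.6,0,0,0,-1]]]' 12; python3 -m creep '[[[0,0,0.2,0,0,0,-1],[0,0,0.2,0,0,0,-1]]]' 12; python3 -m creep '[[[0,0,0.2,0,0,0,-1],[0,0,0.2,0,0,0,-1]]]' 12
```

```text
time: 6.75
tool_pos: [0.5255, -0.2919, 0.2161]
tool_rot: [3.134, 0.001, 1.307]
contact_force: [3.5, -1.3, -1.8]
opening: 0.0198
time: 6.95
tool_pos: [0.5255, -0.292, 0.2148]
tool_rot: [3.134, 0.001, 1.307]
contact_force: [0.3, 1.0, 6.4]
opening: 0.0201
time: 7.15
tool_pos: [0.5256, -0.292, 0.2146]
tool_rot: [3.132, 0.002, 1.307]
contact_force: [-1.7, 1.1, 11.9]
opening: 0.0199
```

The downward motion stops at TCP z = 0.2146 m and the upward force climbs to 12 N, so the button is latched. I'll lift it back to about 225 mm, then release.

```bash
python3 -m creep '[[[0,0,-0.4,0,0,0,-1],[0,0,-0.8,0,0,0,-1],[0,0,-0.8,0,0,0,-1],[0,0,-0.8,0,0,0,-1]]]' 25
python3 -m creep '[[[0,0,0,0,0,0,-0.4],[0,0,0,0,0,0,0],[0,0,0,0,0,0,0.5],[0,0,0,0,0,0,1],[0,0,0,0,0,0,1],[0,0,0,0,0,0,1],[0,0,0,0,0,0,1],[0,0,0,0,0,0,1]]]'
```

```text
time: 7.55
tool_pos: [0.5255, -0.292, 0.2224]
tool_rot: [3.133, 0.002, 1.307]
contact_force: [3.5, -0.2, -1.0]
opening: 0.0195
time: 8.35
tool_pos: [0.5255, -0.2919, 0.2224]
tool_rot: [3.133, 0.002, 1.307]
contact_force: [-0.3, 0.0, 0.3]
opening: 0.0787
```

```bash
python3 -m creep '[[[0,0,0,0,0,0,1],[0,0,0,0,0,0,1],[0,0,-1.5,0,0,0,1],[0,0,-4,0,0,0,1],[0,0,-7,0,0,0,1],[0,0,-10,0,0,0,1],[0,0,-12,0,0,0,1],[0,0,-12,0,0,0,1]]]'
python3 -m creep '[[[4,0,0,0,0,0,1],[8,0,0,0,0,0,1],[12,0,0,0,0,0,1],[16,0,0,0,0,0,1],[20,0,0,0,0,0,1],[24,0,0,0,0,0,1],[24,0,0,0,0,0,1],[24,0,0,0,0,0,1]]]'
python3 - <<'E'
from h import *
for c in["top","side"]:
    im=robot.read_camera(c);cv2.imwrite(f"pics/{c}5.png",im[:,:,::-1])
    K,R,t=cam(c)
    for l in("lock_button","handle_grip","stand_grip","jar"):
        for d in robot.look_for(c,l): print(c,l,round(d["score"],2),np.round(R.T@(np.array(d["centre"])-t),3))
a=cv2.imread("pics/top5.png")[100:300,340:540];b=cv2.imread("pics/side5.png")[180:380,340:540]
cv2.imwrite("pics/c5.png",cv2.resize(np.hstack([a,b]),(800,400)))
E
```

```text
time: 9.15
tool_pos: [0.5253, -0.292, 0.3457]
tool_rot: [3.127, 0.004, 1.307]
contact_force: [0.5, 0.2, 0.8]
opening: 0.0919
time: 9.95
tool_pos: [0.5876, -0.0595, 0.3434]
tool_rot: [3.129, 0.004, 1.309]
contact_force: [-1.2, 0.1, -0.0]
opening: 0.092
top handle_grip 0.73 [ 0.522 -0.289  0.236]
top stand_grip 0.63 [0.472 0.275 0.172]
top jar 0.72 [ 0.287 -0.185  0.067]
top jar 0.63 [ 0.265 -0.327  0.07 ]
top jar 0.58 [ 0.435 -0.296  0.111]
side handle_grip 0.57 [ 0.515 -0.296  0.223]
side stand_grip 0.83 [0.472 0.272 0.167]
side jar 0.95 [ 0.426 -0.315  0.087]
side jar 0.89 [ 0.249 -0.344  0.052]
side jar 0.84 [ 0.357 -0.033  0.045]
side jar 0.8 [ 0.27  -0.206  0.052]
side jar 0.19 [ 0.514 -0.3    0.221]
```

View pics/c5.png

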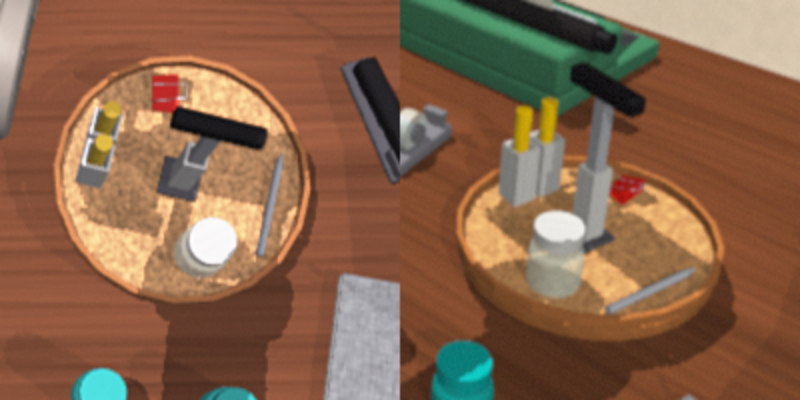

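The handle stays up on its own with the gripper clear. The jar is upright in both views and the stand is where it was. Handing in.

```bash
python3 -c "
from cell import robot
print(robot.observe()['time'],robot.hand_in())"
```

```text
the job is handed in; nothing more can be done
10.45 None
```

I gripped the turntable's carrying handle, pulled it straight up about 61 mm to roughly 224 mm, then let go and moved the gripper clear. I handed the job in at 10.45 s; it reports no verdict.

- **Lock button:** neither camera can see the window side, and the detector never reported the button, so I have no direct sight of it being out. I checked it by feel: a gentle pull down stopped at TCP z = 0.2146 m while the upward force rose to about 12 N, so the button is holding. I then raised the handle back to about 223 mm before releasing.
- **Handle after release:** it stayed up on its own. The networks put the visible part of the bar at z of about 0.223 m from the side camera and 0.236 m from the top camera. They disagree by about 13 mm, but both are above 0.21 m.
- **Copy stand:** its bar measured within about 4 mm of its starting position.
- **Jar:** upright in both views. The side camera found it in the same place to about 1 mm and the top camera about 8 mm off, which I put down to detector error.
- **Fit problem:** my first fit of the bar, a sharp-edged 90×20×20 mm box, was poor because the bar's edges are rounded. I refitted it with rounded edges and used that for the grasp.

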